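# Hang the chip pail by its wire bail

## Task

The little wooden chip pail is tucked partly under the bench riser with its wire bail folded down. Take it by the rim, bring it wholly out from under the riser and set it down standing on the open bench; let go, raise the bail upright while the pail stands there, then lift the pail by the bail and hang it on the stand so that the bail rests in the dip of both prongs and the pail hangs level and still, and let go. Leave everything else on the bench where it is.

Things in the scene. Friction and masses are not known exactly. Their poses are not given: they have to be found in the camera images.
- pail: Turned wooden pail, empty, 0.27 to 0.5 kg: round, 92 mm across the rim (88 at the foot), 80 mm tall, wall 8 mm, nearly upright. Origin: centre of its underside, z up; its y axis is parallel to the bail's pivot line, 72 mm above the underside. At the start its axis is 20 to 30 mm in front of the riser's board; its back and the bail, folded to its +x, are under the board, which blocks the bail.
- bail (a joint): Angle of the wire bail about the pivot line (through the pail's axis, along its y), rad: 0 = upright over the pail, +1.57 = folded level to the pail's +x, larger = drooping below level; about 1.5 to 1.8 at the start, stops at +-1.95. The pivots are tight (about 0.03 N m): the bail stays where it is left. Pushing or pulling on it along its arms with some newtons tips the pail.
- crown (a point): Middle of the bail's straight top, 90 mm from the pivots. 5 mm wire, 115 mm wide over the arms; straight top 86 mm long along the pail's y, its middle in a round wooden grip 12 mm thick, 34 mm long, that turns freely, so fingers pinching it can keep their direction as the bail swings up. Folded level, 38 mm are free between grip and pail wall.
- riser: Bench riser, a fixed low wooden shelf with small carved dots along its front edge: board 140 mm deep (x) by 340 mm wide (y) by 18 mm thick, underside 100 mm and top 118 mm above the bench, on an upright panel at either end, open in front and behind. Origin: on the bench under the board's centre; its front (-x) faces the robot.
- edge (a point): Middle of the lower front edge of the riser's board, 70 mm in front (-x) of the riser's origin and 100 mm above the bench; axes as the riser's.
- hanger: Fixed hanging stand: grey foot plate 120 x 150 x 12 mm (its centre 20 mm behind the post), round post 18 mm in diameter, 240 mm tall, and on top two parallel steel prongs (8 mm rods at y = -29 and +29 mm) pointing to the stand's -x, with 50 mm free between them for the fingers; a cross bar joins them at the post only. Origin: the post's axis, on the bench.
- seat (a point): Midway between the dips of the two prongs, 80 mm before the post, at the rods' upper surface, 210 mm above the bench; axes as the stand's. Each prong slopes down from the post, is level 72 to 88 mm from it, and turns up to a tip 107 mm from it, 228 mm high. The bail's top lies across both dips, parallel to the stand's y, wire centre 2.5 mm above this point.
- gouge: Bystander: carving gouge lying beside the stand, wooden handle 26 mm thick, 220 mm long in all. Origin: under the middle of its handle.
- chisel: Bystander: wide chisel, 240 mm long, lying at the left. Origin: under the middle of its handle.
- skew: Bystander: narrow chisel, 210 mm long, lying at the left. Origin: under the middle of its handle.
- mallet: Bystander: wooden carver's mallet lying at the right, head 72 mm in diameter and 110 mm long, 240 mm long in all. Origin: on the bench under the handle near the head.
- stone: Bystander: sharpening stone 100 x 50 x 25 mm lying under the riser beside the pail. Origin: centre of its underside.
- rosette: Bystander: carved wooden disc 70 mm in diameter, 15 mm thick, on the riser. Origin: centre of its underside.
- glue: Bystander: white glue bottle 48 mm in diameter, 110 mm tall, standing on the riser. Origin: centre of its underside.
- offcut: Bystander: block of wood 70 x 90 x 40 mm lying at the right. Origin: centre of its underside.

How it is judged (in metres and radians):
On the way, in this order (a step that is already met when the one before it is completed fails the run):
1. the pail stands upright on the bench, wholly out from under the riser's board (its axis at least 50 mm beyond the board's outline), let go, its bail still folded (height (world z) of pail below 0.006 m and angle between pail's own z axis and vertical below 0.1 rad and (x of pail in the frame of riser below -0.12 m or x of pail in the frame of riser above 0.12 m or y of pail in the frame of riser above 0.22 m or y of pail in the frame of riser below -0.22 m) and contact force between the fingers and pail below 0.2 N and linear speed of pail below 0.02 m/s and value of joint bail above 0.8 rad), for 0.15 s.
2. the bail is raised upright (within 0.3 rad) while the pail stands on the bench (height (world z) of pail below 0.006 m and angle between pail's own z axis and vertical below 0.1 rad and value of joint bail between -0.3 and 0.3 rad), for 0.15 s.
At the end, for the whole second after the job is handed in: The bail's top lies in the dips of both prongs: crown within 15 mm of the dips' middle along the prongs, 12 mm sideways, -4 to +9 mm in height, bail parallel to the stand's y within 0.2 rad; the pail hangs upright within 0.2 rad, slower than 0.04 m/s, clear of the bench, released (x of crown in the frame of hanger between -0.095 and -0.065 m and y of crown in the frame of hanger between -0.012 and 0.012 m and z of crown in the frame of hanger between 0.206 and 0.219 m and angle between the y axis of pail and the y axis of hanger, either way round below 0.2 rad and angle between pail's own z axis and vertical below 0.2 rad and contact force between pail and hanger above 0.8 N and linear speed of pail below 0.04 m/s and height (world z) of pail above 0.03 m and contact force between the fingers and pail below 0.1 N); the robot touches nothing.
It fails at once if one of the bystanders is moved more than 30 mm (distance of any of gouge, chisel, skew, mallet, stone, rosette, glue, offcut from where it was at the start of the episode above 0.03 m).
It also fails if it takes over 72 s, if anything falls off the work surface, if the arm or the gripper's body presses on something with over 40 N, if the wrist force passes 120 N, or if a joint passes its speed limit or range.

## Robot

A 7-joint arm with a two-finger parallel gripper is mounted at the origin on the work surface. World frame = base frame: x ahead of the robot, y to its left, z up, the work surface at z = 0. Lengths are in mm, angles in rad, forces in N, time in s.
With the tool pointing down it reaches from about 400 to 875 mm from the base axis. Payload 19.3 kg.
Tool frame: the origin (TCP) lies at the very end of the fingers, on their centre line; the grasp point (between the pads) lies 19 mm behind it; z points along the fingers, y is the line along which they close (so a half turn about z gives the same grasp; the last joint's range is limited). The gripper opens to 85 mm and grips with 20 to 120 N. Pads are 22 mm wide; open, the fingers measure 114 mm over their backs; the gripper's body (76 mm by 85 mm) begins 54 mm behind the grasp point. The pads swing forward as they close: fully open they stand 13 mm farther back than shut.
Start: joints at [1.219, 0.521, -0.036, 1.599, 0.021, 1.021, -0.113], TCP at [173.775, -600.347, 231.291] pointing down, gripper open.
Joint ranges: [-2.91, 2.91], [-0.3, 2.13], [-1.5, 1.42], [0.17, 2.43], [-1.26, 4.41], [0.16, 1.93], [-2.52, 2.52]. Speed limits (rad/s): [1.89, 1.89, 2.39, 2.39, 3.01, 3.01, 3.01].

## Interface

Orientations are given as [roll, pitch, yaw] about the fixed x, y, z axes, in that order (R = Rz(yaw) Ry(pitch) Rx(roll)).
In Python, from bench import r gives the robot as it stands.
- The arm moves only by the shell command python3 inch.py 'ROWS' [FORCE]. ROWS is rows parted by semicolons, their numbers by spaces, 1 to 10 of them, each of 7 numbers: dx, dy, dz in mm, then a rotation vector rx, ry, rz in rad, then the finger opening in mm; each row shifts and turns the commanded pose from where the row before left it, along the tool's axes as they then stand; what a row does not reach is not made up. A row lasts 1/10 s, in which the tool goes at most 50 mm and 0.15 rad, less where a joint would pass 70% of its speed; a pose out of reach is approached as far as the arm can. The fingers move at their own pace and stop on an object; FORCE is the grip in N (left out, the last holds). Time passes only in rows, so rows that do not move let the fingers close. It prints the time, the measured TCP pose, the force, the opening and the grip force at its end.
- r.read_state(): the state, without advancing time (a new reading comes with each control period).
- r.capture(name): name is "scene" or "side" or "wrist"; returns the picture (400x640x3 uint8, blue, green, red); there is no depth.
- r.get_calibration(name): a dict with "fovy" (degrees; the focal length in pixels is half the picture's height over the tangent of half this angle, whatever the lens; pixels are square), "cx", "cy" (the principal point, pixels), "rvec" (rotation vector, rad) and "tvec" (3), from world to camera coordinates, as OpenCV has them; the wrist camera has in their place "tool_from_camera" (4x4, takes a point from camera to tool coordinates, whose origin is the TCP and whose axes are the flange's). Camera axes: x right, y down, z forward; pixel columns grow to the right and rows downward; lengths in mm; the calibration is good to about 2 mm. A picture is of the moment at which its call begins: read the wrist's pose just before it. get_calibration takes no time and is no camera call.
- r.job_done(): hands the job in; it is judged then, once.
The state is a dict: "time": time; "joints": joint angles; "qvel": joint speeds; "joint_torque": joint torques, N m; "eef_pos": TCP position; "tcp_rot": TCP orientation; "wrist_force": force on the tool from outside, world axes, zero at the start; "wrist_torque": the same for the moment, N m; "opening": finger opening in mm; "grip_force": force on a finger pad.
Only numpy, scipy, OpenCV 4.12 (cv2) and the standard library are available. Lean on these libraries where they do the work, as an engineer would, in place of code of your own. Each camera call takes 0.05 s, during which the arm holds its last target. There are 200 camera calls.

## Working session

There is one attempt and no reset: what is moved stays moved. The work goes in short steps, Python scripts to look and compute and a shell command to move; the robot and the scene stay as the last step left them, time stands still between calls to the robot, and variables do not carry over. Pictures are saved under pics/ and viewed, at most 13 in all, crops included, and the job is handed in when it is done.

```bash
ls; mkdir -p pics; cat > h.py <<'E'
import numpy as np, cv2
from scipy.spatial.transform import Rotation as Ro
from bench import r
def cal(n):
    c=r.get_calibration(n); f=200/np.tan(np.radians(c["fovy"])/2)
    K=np.array([[f,0,c["cx"]],[0,f,c["cy"]],[0,0,1]])
    if n=="wrist":
        s=r.read_state(); T=np.eye(4); T[:3,:3]=Ro.from_euler('xyz',s["tcp_rot"]).as_matrix(); T[:3,3]=s["eef_pos"]
        M=np.linalg.inv(T@np.array(c["tool_from_camera"]))
    else:
        M=np.eye(4); M[:3,:3]=cv2.Rodrigues(np.array(c["rvec"],float))[0]; M[:3,3]=np.ravel(c["tvec"])
    return K,M
def snap(n,name):
    K,M=cal(n); im=r.capture(n); cv2.imwrite(f"pics/{name}.png",im); np.savez(f"pics/{name}.npz",K=K,M=M); return im
def load(name):
    d=np.load(f"pics/{name}.npz"); return d["K"],d["M"]
def ray(name,p):
    K,M=load(name); d=M[:3,:3].T@np.linalg.inv(K)@np.array([*p,1.]); return -M[:3,:3].T@M[:3,3], d/np.linalg.norm(d)
def onz(name,p,z):
    o,d=ray(name,p); return o+d*(z-o[2])/d[2]
def tri(*obs):
    A=np.zeros((3,3));b=np.zeros(3);L=[]
    for n,p in obs:
        o,d=ray(n,p);P=np.eye(3)-np.outer(d,d);A+=P;b+=P@o;L.append((o,P))
    x=np.linalg.solve(A,b); return x,[np.linalg.norm(P@(x-o)) for o,P in L]
def proj(name,X):
    K,M=load(name); q=(M[:3,:3]@np.atleast_2d(X).T+M[:3,3:]); q=K@q; return (q[:2]/q[2]).T
E
python3 - <<'E'
from h import *
print(r.read_state())
a=snap("scene","scene0");b=snap("side","side0")
for n in("scene","side"):
    c=r.get_calibration(n);print({k:v for k,v in c.items()}); K,M=cal(n);print(-M[:3,:3].T@M[:3,3])
E
```

```text
bench.py
inch.py
pics
{'time': 0.0, 'joints': array([ 1.21878717,  0.52202855, -0.03631269,  1.59998313,  0.02121522,
        1.02106866, -0.11276919]), 'qvel': array([ 1.85934949e-03, -1.13959899e-05,  5.58211408e-04,  7.78040202e-04,
        4.62693561e-04, -1.47163025e-03, -2.82163415e-04]), 'joint_torque': array([ 3.77912102e-04, -9.27118635e+01,  1.98015444e+00, -3.69919288e+01,
        1.78277458e-02,  8.44241964e-03,  3.12415591e-05]), 'eef_pos': array([ 173.67437088, -600.05454161,  230.72574184]), 'tcp_rot': array([-3.14049459e+00,  9.71438939e-05,  2.81824789e-01]), 'wrist_force': array([ 0.5154362 ,  0.50539497, -0.84794237]), 'wrist_torque': array([-0.00830719,  0.00455426, -0.04345075]), 'grip_force': 0.0, 'opening': 85.53221890307843}
{'fovy': 43.08506388436209, 'cx': 327.56271620639507, 'cy': 204.49374113149022, 'rvec': array([ 2.18653173,  0.65096528, -0.31045071]), 'tvec': array([-452.11002405,  -86.650677  , 1892.50358042])}
[ 1210.61509363 -1015.47931162  1138.72493531]
{'fovy': 54.416860503198066, 'cx': 316.9250645848648, 'cy': 198.97570767692767, 'rvec': array([ 0.51759446, -2.81880901,  1.01007507]), 'tvec': array([ 507.92053267,  230.94118025, 1198.45759403])}
[ 291.23231047  726.90548891 1065.08678165]
```
View pics/scene0.png

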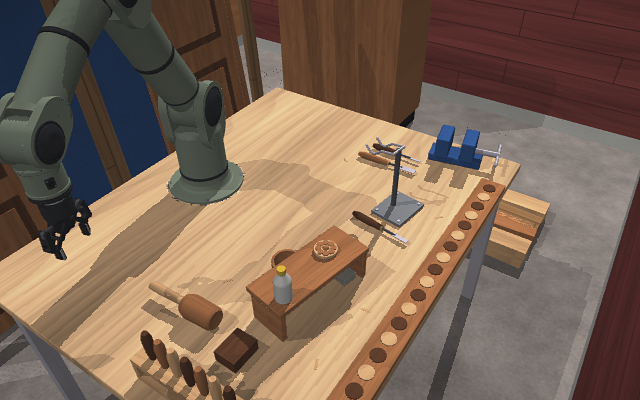

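View pics/side0.png

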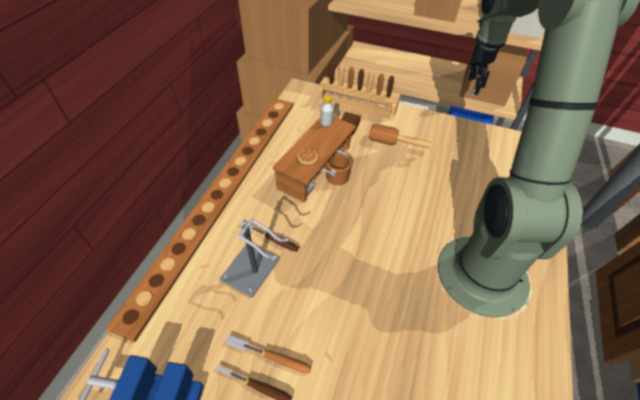

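The scene view shows the pail at about (283,258) in front of the riser, with the stand at about (398,180). In the side view the pail is at (340,167) and the stand at (252,250). I'll enlarge four crops in one picture.

```bash
python3 - <<'E'
from h import *
a=cv2.imread("pics/scene0.png");b=cv2.imread("pics/side0.png")
def cr(im,x,y,w=100,h=75): return cv2.resize(im[y:y+h,x:x+w],(400,300),interpolation=cv2.INTER_CUBIC)
cv2.imwrite("pics/m0.png",np.vstack([np.hstack([cr(a,240,225,133,100),cr(a,355,140)]),np.hstack([cr(b,265,110,133,100),cr(b,215,210)])]))
E
```

View pics/m0.png

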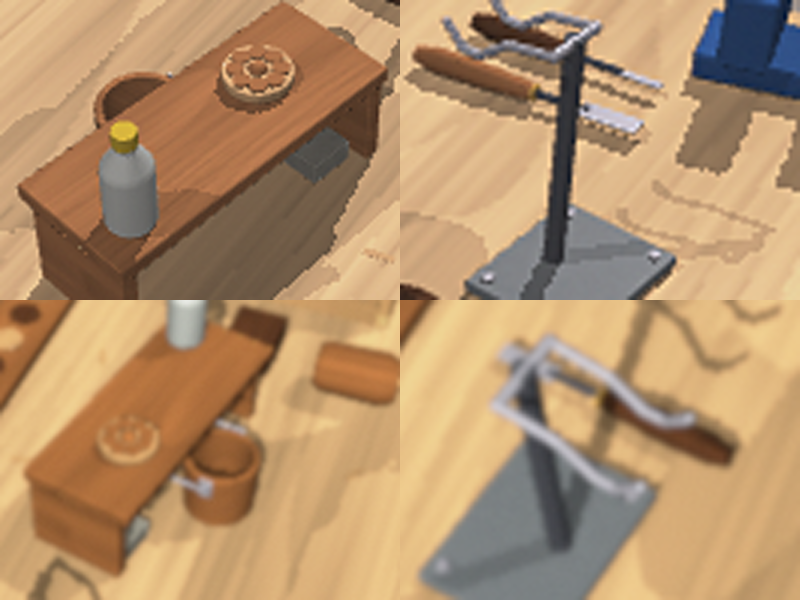

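```bash
python3 - <<'E'
from h import *
c=lambda x,y,ox,oy,f:(x/f+ox,y/f+oy)
f=400/133
S=lambda x,y:c(x,y,240,225,f); D=lambda x,y:c(x,y-300,265,110,f)
print("riser z118", [onz("scene0",S(*p),118).round() for p in((22,187),(123,272),(385,70),(285,5))])
print("side", [onz("side0",D(*p),118).round() for p in((27,473),(125,508),(272,348))])
for p,q in(((385,70),(27,473)),((285,5),(125,508)),((22,187),(272,348))): print(tri(("scene0",S(*p)),("side0",D(*q))))
s=lambda x,y:c(x-400,y,355,140,4); d=lambda x,y:c(x-400,y-300,215,210,4)
for n,p,q in(("tipnear/left?",(447,22),(688,418)),("alt",(447,22),(640,490)),("tip2",(494,-2),(640,490)),("tip2b",(494,-2),(688,418)),("barA",(585,55),(548,340)),("barB",(598,25),(497,403)),("foot",(555,258),(562,545))):
  print(n,tri(("scene0",s(*p)),("side0",d(*q))))
print("foot plate",[onz("scene0",s(*p),12).round() for p in((467,283),(573,208),(675,262))],[onz("side0",d(*p),12).round() for p in((655,487),(420,577))])
# pail rim in side: left 185, right 262 at crop; top
print("pail rim", [onz("side0",D(*p),80).round() for p in((187,460),(262,455),(222,478),(225,428))])
print("bail pivots", [onz("side0",D(*p),72).round() for p in((210,488),(245,428))])
print("pail scene rim front",[onz("scene0",S(*p),80).round() for p in((95,105),(145,75),(110,85))])
E
```

```text
riser z118 [array([ 542., -388.,  118.]), array([ 673., -413.,  118.]), array([737., -87., 118.]), array([607., -62., 118.])]
side [array([728., -79., 118.]), array([607., -70., 118.]), array([ 535., -385.,  118.])]
(array([732.27456739, -83.26272803, 112.42567166]), [np.float64(2.0023265888156763), np.float64(2.0023265888157415)])
(array([607.46813136, -65.97210945, 121.7177272 ]), [np.float64(2.171774240795992), np.float64(2.171774240796019)])
(array([ 537.51037469, -386.77009105,  114.90074063]), [np.float64(2.3867713732613707), np.float64(2.3867713732615217)])
tipnear/left? (array([542.82980512, 231.91455586, 223.77865758]), [np.float64(0.7838257722713787), np.float64(0.7838257722711887)])
alt (array([541.26155454, 271.58211836, 201.10476811]), [np.float64(16.53974579057148), np.float64(16.53974579057174)])
tip2 (array([552.752019  , 290.18827251, 219.48309616]), [np.float64(2.836795443718276), np.float64(2.8367954437181875)])
tip2b (array([553.99210514, 250.9182803 , 241.96955205]), [np.float64(19.328527419500563), np.float64(19.328527419500574)])
barA (array([659.04881853, 222.44345878, 238.56328007]), [np.float64(12.907488899656874), np.float64(12.907488899656935)])
barB (array([657.03530735, 273.95053543, 238.14260278]), [np.float64(1.957261228324721), np.float64(1.9572612283248987)])
foot (array([651.93712193, 246.6480299 ,  10.37843055]), [np.float64(2.6579207208626885), np.float64(2.6579207208625726)])
foot plate [array([607., 175.,  12.]), array([636., 318.,  12.]), array([745., 298.,  12.])] [array([604., 175.,  12.]), array([736., 308.,  12.])]
pail rim [array([ 579., -200.,   80.]), array([ 499., -240.,   80.]), array([ 532., -187.,   80.]), array([ 555., -267.,   80.])]
bail pivots [array([ 542., -174.,   72.]), array([ 534., -284.,   72.])]
pail scene rim front [array([ 509., -247.,   80.]), array([ 525., -188.,   80.]), array([ 504., -217.,   80.])]
```

```bash
cat >> h.py <<'E'
def plan(pos,yaw,n,rot=None):
    "per-row tool shift and turn to reach pos with the tool down at yaw"
    s=r.read_state(); R=Ro.from_euler('xyz',s["tcp_rot"]); G=Ro.from_euler('xyz',[np.pi,0,yaw])
    w=(R.inv()*G).as_rotvec()/n; A=sum((R*Ro.from_rotvec(w*k)).as_matrix() for k in range(n))
    print(n,"x",(np.linalg.solve(A,np.array(pos)-s["eef_pos"])).round(2),w.round(4))
E
python3 - <<'E'
from h import *
print(np.round(r.get_calibration("wrist")["tool_from_camera"],2), r.get_calibration("wrist")["fovy"])
plan([400,-215,330],1.45,11)
E
```

```text
[[  -0.     -0.95   -0.3    77.21]
 [   1.     -0.     -0.     -0.52]
 [   0.     -0.3     0.95 -142.6 ]
 [   0.      0.      0.      1.  ]] 71.7684293349132
11 x [41.89 -9.67 -9.01] [-1.000e-04 -0.000e+00 -1.062e-01]
```

```bash
python3 inch.py '42 -10 -9 0 0 -0.106 85;42 -10 -9 0 0 -0.106 85;42 -10 -9 0 0 -0.106 85;42 -10 -9 0 0 -0.106 85;42 -10 -9 0 0 -0.106 85;42 -10 -9 0 0 -0.106 85;42 -10 -9 0 0 -0.106 85;42 -10 -9 0 0 -0.106 85;42 -10 -9 0 0 -0.106 85;42 -10 -9 0 0 -0.106 85'; python3 inch.py '40 0 0 0 0 -0.1 40;0 20 0 0 0 0 40;0 20 0 0 0 0 40;0 0 0 0 0 0 40'
python3 - <<'E'
from h import *
snap("wrist","w0"); im=cv2.imread("pics/w0.png"); cv2.imwrite("pics/w0b.png",cv2.resize(im,(800,500),interpolation=cv2.INTER_CUBIC))
E
```

```text
time: 1.1
eef_pos: [399.3, -253.5, 321.4]
tcp_rot: [-3.141, -0.0, 1.347]
wrist_force: [0.8, -0.5, -0.2]
opening: 85.3
grip_force: 0.0
time: 1.5
eef_pos: [449.3, -221.2, 320.9]
tcp_rot: [3.142, -0.001, 1.443]
wrist_force: [-0.6, 0.7, -0.3]
opening: 40.2
grip_force: 0.0
```

View pics/w0b.png

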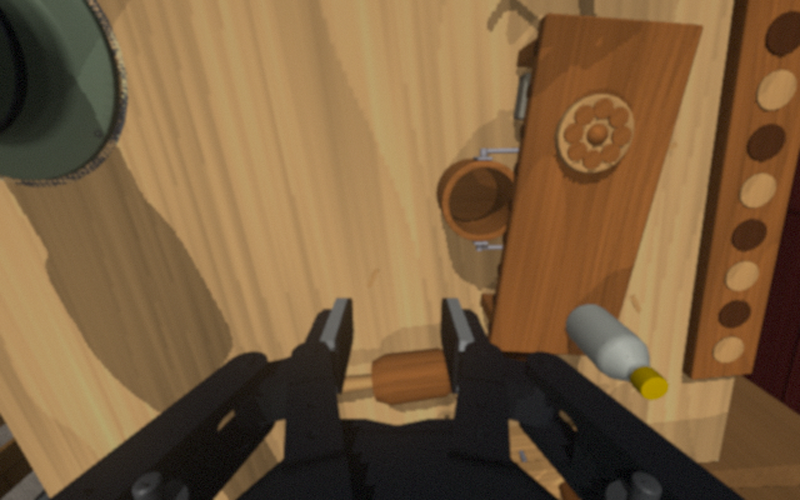

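The wrist view shows the pail's mouth with its left edge at (441,203) and its top at (478,159), pivots at about (485,154) and (482,246), and the bail arms running under the board.

```bash
python3 - <<'E'
from h import *
from scipy.optimize import least_squares
P=np.array([(441,203),(450,172),(449,227),(474,242),(462,163),(459,237)])*.8
X=np.array([onz("w0",p,80)[:2] for p in P]); print(X.round(1))
f=least_squares(lambda c:np.hypot(*(X-c[:2]).T)-46,[543,-225]);print("axis",f.x,f.fun.round(1))
q=[onz("w0",np.array(p)*.8,72) for p in((485,154),(482,246))];print("piv",np.round(q,1))
q=[onz("w0",np.array(p)*.8,75) for p in((490,150),(520,150))];print("arm",np.round(q,1))
print("riser corners",[onz("w0",np.array(p)*.8,118).round(1) for p in((545,14),(492,352),(700,27))])
print("tri pivot",tri(("w0",np.array((485,154))*.8),("side0",(265+210/3.0075,110+188/3.0075))))
print("gouge",[onz("scene0",p,13).round() for p in((355,213),(382,229),(407,243))], "mallet",[onz("scene0",p,20).round() for p in((151,286),(178,300),(220,320))])
print("tri rim left",tri(("w0",np.array((441,203))*.8),("scene0",(240+97/3.0075,225+100/3.0075))))
E
```

```text
[[ 499.9 -218.1]
 [ 512.6 -185.5]
 [ 506.4 -246.8]
 [ 533.6 -268.3]
 [ 526.3 -177.6]
 [ 516.9 -260.1]]
axis [ 543.84516219 -221.51187684] [-1.9  1.7 -0.8  1.9  1.3  1.1]
piv [[ 553.3 -172.    72. ]
 [ 544.3 -277.1   72. ]]
arm [[ 558.2 -168.3   75. ]
 [ 590.4 -172.5   75. ]]
riser corners [array([599.8, -58.3, 118. ]), array([ 538.7, -391.6,  118. ]), array([734. , -85.6, 118. ])]
tri pivot (array([ 546.54899439, -171.70410675,   75.88905201]), [np.float64(5.688534957221252), np.float64(5.688534957221217)])
gouge [array([566., 133.,  13.]), array([682., 112.,  13.]), array([780.,  97.,  13.])] mallet [array([ 240., -477.,   20.]), array([ 345., -471.,   20.]), array([ 492., -458.,   20.])]
tri rim left (array([ 498.18466247, -224.54268433,   62.26646224]), [np.float64(4.66744981223929), np.float64(4.6674498122391235)])
```

```bash
python3 inch.py '6 27 36 0 0 0 40;5 26 36 0 0 0 40;0 0 40 0 0 0 40;0 0 40 0 0 0 40;0 0 40 0 0 0 40;0 0 30 0 0 0 40;0 0 25 0 0 0 40;0 0 25 0 0 0 40;0 0 0 0 0 0 40' 40; python3 - <<'E'
from h import *
im=snap("wrist","w1"); im=cv2.resize(im[100:400,100:540],(660,450)); cv2.imwrite("pics/w1b.png",im)
E
```

```text
time: 2.45
eef_pos: [499.5, -217.0, 46.9]
tcp_rot: [-3.137, -0.001, 1.442]
wrist_force: [-1.2, 0.9, 0.4]
opening: 40.1
grip_force: 0.0
```

View pics/w1b.png

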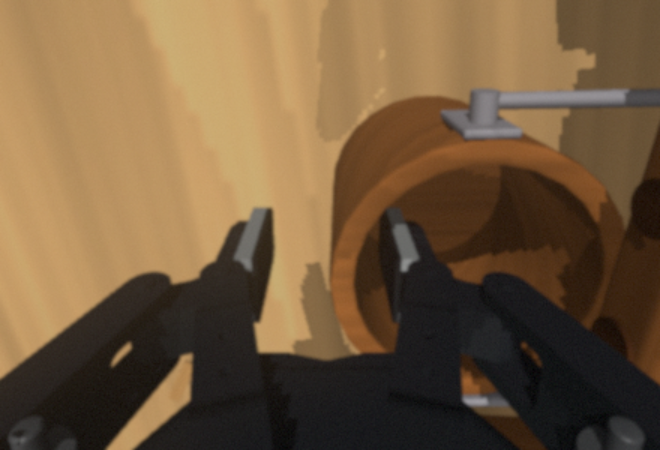

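The fingers straddle the front wall, which sits about 6 mm toward the inner finger. I'll centre on it, close and lift slightly.

```bash
python3 inch.py '0 6 0 0 0 0 40;0 0 0 0 0 0 5;0 0 0 0 0 0 5;0 0 0 0 0 0 5;0 0 0 0 0 0 5;0 0 0 0 0 0 5' 50;python3 inch.py '0 0 -2 0 0 0 5;0 0 -2 0 0 0 5;0 0 0 0 0 0 5'; python3 - <<'E'
from h import *
plan([385,-100,60],1.44,5)
E
```

```text
time: 3.1
eef_pos: [507.7, -218.5, 50.4]
tcp_rot: [3.141, 0.001, 1.441]
wrist_force: [-4.7, 0.6, 11.3]
opening: 7.7
grip_force: 45.7
time: 3.4
eef_pos: [507.4, -218.2, 53.5]
tcp_rot: [-3.141, 0.0, 1.442]
wrist_force: [-0.6, -0.1, -5.1]
opening: 7.4
grip_force: 52.3
5 x [ 20.28 -27.34  -1.29] [-0.0001  0.      0.0003]
```

```bash
python3 inch.py '0 -10 0 0 0 0 5;0 -20 0 0 0 0 5;0 -25 0 0 0 0 5;0 -25 -2 0 0 0 5;0 0 -5 0 0 0 5;0 0 -5 0 0 0 5;15 0 0 0 0 0 5;30 -2 0 0 0 0 5;30 -2 0 0 0 0 5;30 -3 0 0 0 0 5'; python3 inch.py '30 -3 0 0 0 0 5;30 -3 0 0 0 0 5;30 -3 0 0 0 0 5;25 -3 0 0 0 0 5;12 -1 0 0 0 0 5;0 0 0 0 0 0 5;0 0 0 0 0 0 5'
```

```text
time: 4.4
eef_pos: [435.4, -101.7, 65.5]
tcp_rot: [3.141, -0.0, 1.441]
wrist_force: [0.7, 0.7, -4.9]
opening: 7.6
grip_force: 53.9
time: 5.1
eef_pos: [438.5, 24.2, 65.3]
tcp_rot: [3.142, 0.0, 1.442]
wrist_force: [-0.4, -0.8, -4.7]
opening: 7.5
grip_force: 53.9
```

```bash
python3 - <<'E'
from h import *
a=snap("side","side1"); w=snap("wrist","w2")
cv2.imwrite("pics/m1.png",np.hstack([cv2.resize(a[100:250,240:440],(400,300),interpolation=3),cv2.resize(w,(400,250))[:,:].copy() if 0 else cv2.copyMakeBorder(cv2.resize(w,(400,250)),0,50,0,0,0)]))
E
```

```text
(no output)
```

View pics/m1.png

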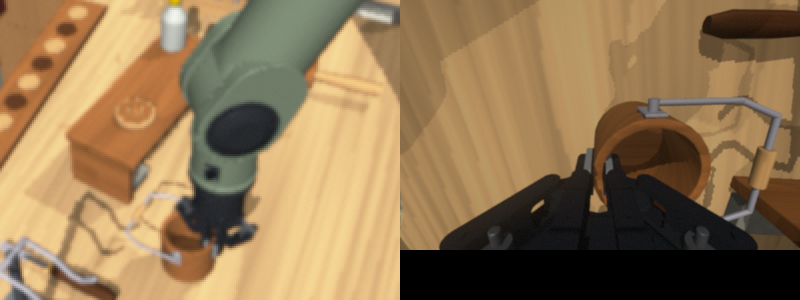

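The pail is clear of the riser, held on the rim, with its bail folded forward and the grip visible. I'll lower until it touches.

```bash
python3 inch.py '0 0 5 0 0 0 5;0 0 4 0 0 0 5;0 0 1.5 0 0 0 5;0 0 1 0 0 0 5;0 0 0 0 0 0 5;0 0 0 0 0 0 5'; python3 inch.py '0 0 1 0 0 0 5;0 0 0 0 0 0 5'; python3 inch.py '0 0 1 0 0 0 5;0 0 0 0 0 0 5';
```

```text
time: 5.8
eef_pos: [438.3, 24.7, 53.8]
tcp_rot: [-3.142, 0.0, 1.442]
wrist_force: [-0.8, -0.2, -4.2]
opening: 7.6
grip_force: 53.9
time: 6.0
eef_pos: [438.4, 24.8, 52.8]
tcp_rot: [3.142, -0.0, 1.442]
wrist_force: [-0.3, -0.8, -4.4]
opening: 7.6
grip_force: 53.9
time: 6.2
eef_pos: [438.2, 24.7, 51.8]
tcp_rot: [-3.141, 0.0, 1.442]
wrist_force: [-2.7, 0.3, 3.8]
opening: 7.5
grip_force: 55.3
```

```bash
python3 inch.py '0 0 0 0 0 0 26;0 0 0 0 0 0 26;0 0 0 0 0 0 26;0 0 -10 0 0 0 26;0 0 -30 0 0 0 26;0 0 -45 0 0 0 26;0 0 -45 0 0 0 30;0 0 -45 0 0 0 30;0 0 -45 0 0 0 30;0 0 0 0 0 0 30'; python3 - <<'E'
from h import *
w=snap("wrist","w3");a=snap("side","side2"); b=snap("scene","scene2")
cv2.imwrite("pics/m2.png",np.vstack([cv2.resize(w[0:250,200:640],(704,400),interpolation=3),np.hstack([cv2.resize(a[170:270,260:436],(352,200),interpolation=3),cv2.resize(b[150:250,240:416],(352,200),interpolation=3)])]))
E
```

```text
time: 7.2
eef_pos: [440.1, 25.2, 277.5]
tcp_rot: [3.133, -0.001, 1.442]
wrist_force: [0.6, -0.2, -0.8]
opening: 30.5
grip_force: 0.0
```

View pics/m2.png

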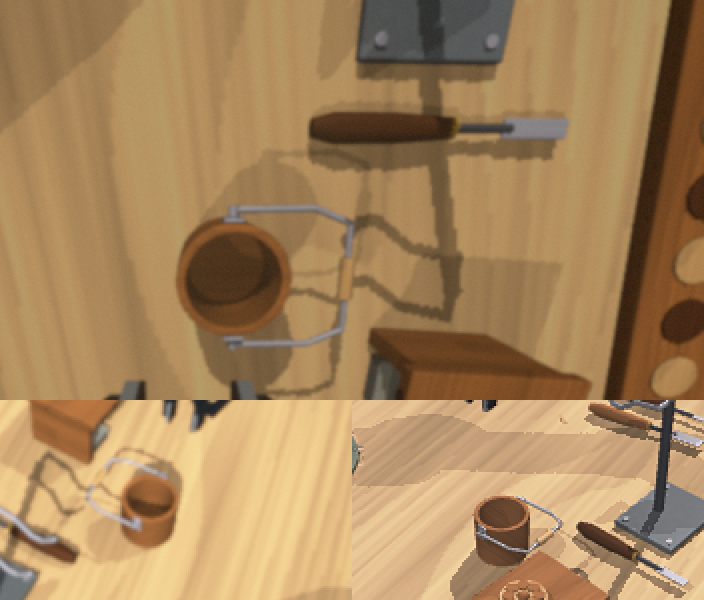

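Pail standing free; the wrist crop shows the grip at (347,278) and the pivots at (233,213) and (233,342).

```bash
python3 - <<'E'
from h import *
W=lambda x,y:(200+x/1.6,y/1.6); D=lambda x,y:(260+x/2,170+(y-400)/2); S=lambda x,y:(240+(x-352)/2,150+(y-400)/2)
print("grip",tri(("w3",W(347,278)),("scene2",S(544,536)),("side2",D(91,494))),tri(("w3",W(347,278)),("scene2",S(544,536))))
print("grip ends z72/60",[onz("w3",W(*p),z).round(1) for p in((348,258),(346,298)) for z in (60,72)])
print("piv",[onz("w3",W(*p),72).round(1) for p in((233,213),(233,342))])
from scipy.optimize import least_squares
X=np.array([onz("w3",W(*p),80)[:2] for p in((177,276),(291,277),(234,220),(234,334))]);print(X.round(1),X.mean(0))
print("foot corners",[onz("w3",W(*p),12).round(1) for p in((360,62),(500,62))])
plan([560,10,150],1.45,6)
E
```

```text
grip (array([566.49682763,  20.97031676,  66.33374449]), [np.float64(13.19687363257929), np.float64(7.518126762195129), np.float64(15.263629683495223)]) (array([566.19304847,  11.07001953,  79.69121396]), [np.float64(0.4392760290789937), np.float64(0.43927602907907043)])
grip ends z72/60 [array([574.6,  22.8,  60. ]), array([570.4,  25.5,  72. ]), array([572.1, -11.1,  60. ]), array([568. ,  -7.4,  72. ])]
piv [array([483.2,  72.1,  72. ]), array([472.7, -33.2,  72. ])]
[[434.1  30.6]
 [522.7  18. ]
 [482.6  67.6]
 [473.6 -23.3]] [478.2886914   23.22312467]
foot corners [array([604.7, 173.8,  12. ]), array([719.3, 159. ,  12. ])]
6 x [ 0.14 20.48 20.34] [ 0.0001  0.     -0.0014]
```

```bash
python3 inch.py '0 32 0 0 0 0 34;0 32 20 0 0 0 34;0 32 30 0 0 0 34;1 32 30 0 0 0 34;0 0 30 0 0 0 34;0 0 30 0 0 0 34;0 0 0 0 0 0 34;0 0 0 0 0 0 34'; python3 - <<'E'
from h import *
im=snap("wrist","w4"); im=cv2.resize(im[80:400,160:560],(700,560),interpolation=3); cv2.imwrite("pics/w4b.png",im)
E
```

```text
time: 8.15
eef_pos: [564.9, 9.5, 131.6]
tcp_rot: [-3.14, 0.0, 1.442]
wrist_force: [0.3, 0.1, 1.0]
opening: 33.8
grip_force: 0.0
```

View pics/w4b.png

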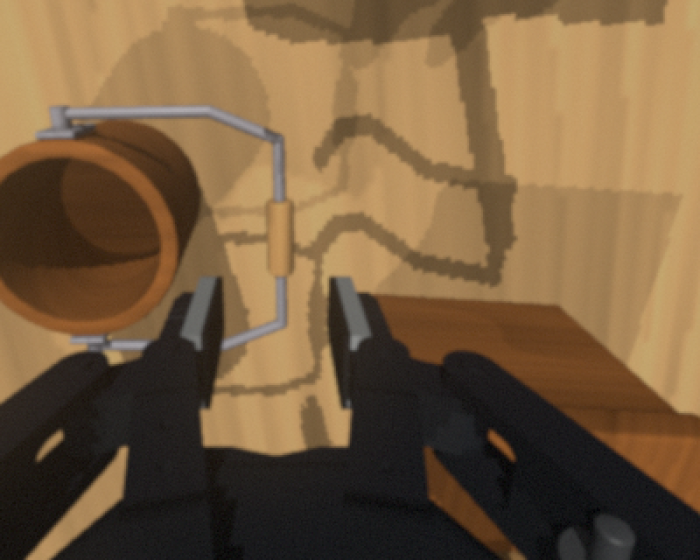

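The grip sits at (280,237) in the crop, between the finger planes. I'll triangulate it with the previous wrist view.

```bash
python3 - <<'E'
from h import *
print(tri(("w4",(160+280.5/1.75,80+238/1.75)),("w3",(200+347/1.6,278/1.6))))
print(tri(("w4",(160+280.5/1.75,80+238/1.75)),("w3",(200+347/1.6,278/1.6)),("scene2",(336,218))))
for z in(70,75,80): print(onz("w4",(160+280.5/1.75,80+238/1.75),z).round(1))
E
```

```text
(array([567.18920873,  10.83527845,  77.85704091]), [np.float64(0.0004423553223148685), np.float64(0.00044235532228953264)])
(array([566.56800297,  11.1732685 ,  79.48394712]), [np.float64(0.7328303237267316), np.float64(0.11211681881007006), np.float64(0.8238299009640576)])
[566.9   7.8  70. ]
[567.1   9.7  75. ]
[567.3  11.7  80. ]
```

```bash
python3 inch.py '2 1.5 30 0 0 0 34;0 0 30 0 0 0 34;0 0 11 0 0 0 34;0 0 0 0 0 0 34;0 0 0 0 0 0 8;0 0 0 0 0 0 8;0 0 0 0 0 0 8;0 0 0 0 0 0 8' 30; python3 - <<'E'
from h import *
s=r.read_state();y=s["tcp_rot"][2]
# arc plan: steps of equal angle from th0 to 0 about pivot; crown moves in tool y and z
th0=np.arcsin(min(1,(78.5-72)/90)); th0=np.pi/2-th0
n=20;t=np.linspace(th0,0,n+1); Y=90*np.sin(t);Z=90*np.cos(t)
print(th0,np.c_[np.diff(Y),-np.diff(Z)].round(1).tolist())
E
```

```text
time: 9.0
eef_pos: [567.8, 11.0, 61.6]
tcp_rot: [3.14, -0.0, 1.442]
wrist_force: [2.3, -0.8, 0.8]
opening: 10.7
grip_force: 29.2
1.4985111709617 [[-0.7, -6.7], [-1.2, -6.6], [-1.7, -6.5], [-2.2, -6.4], [-2.7, -6.2], [-3.1, -6.0], [-3.6, -5.7], [-4.0, -5.4], [-4.4, -5.1], [-4.8, -4.8], [-5.1, -4.4], [-5.4, -4.0], [-5.7, -3.6], [-6.0, -3.2], [-6.2, -2.7], [-6.4, -2.2], [-6.5, -1.7], [-6.6, -1.3], [-6.7, -0.8], [-6.7, -0.3]]
```

```bash
python3 inch.py '0 -0.7 -6.7 0 0 0 8;0 -1.2 -6.6 0 0 0 8;0 -1.7 -6.5 0 0 0 8;0 -2.2 -6.4 0 0 0 8;0 -2.7 -6.2 0 0 0 8;0 -3.1 -6 0 0 0 8;0 0 0 0 0 0 8'; python3 inch.py '0 0 0 0 0 0 8'|grep force
```

```text
time: 9.7
eef_pos: [555.8, 12.6, 100.2]
tcp_rot: [3.14, -0.0, 1.442]
wrist_force: [3.3, -0.7, 0.6]
opening: 10.5
grip_force: 29.4
wrist_force: [3.4, -1.0, 1.0]
grip_force: 29.4
```

```bash
python3 inch.py '0 1.5 0 0 0 0 8;0 0 0 0 0 0 8'|grep -E "force|eef"; python3 inch.py '0 -3.6 -5.7 0 0 0 8;0 -4 -5.4 0 0 0 8;0 -4.4 -5.1 0 0 0 8;0 -4.8 -4.8 0 0 0 8;0 -5.1 -4.4 0 0 0 8;0 0 0 0 0 0 8'
```

```text
eef_pos: [557.3, 12.3, 98.9]
wrist_force: [2.7, -1.6, 0.3]
grip_force: 29.4
time: 10.6
eef_pos: [535.2, 15.2, 125.4]
tcp_rot: [3.141, -0.0, 1.442]
wrist_force: [3.7, -0.7, 2.7]
opening: 10.2
grip_force: 29.6
```

```bash
python3 inch.py '0 1.5 -2 0 0 0 8;0 0 0 0 0 0 8;0 0 0 0 0 0 8'|grep -E "force|eef"; python3 - <<'E'
from h import *
snap("wrist","w5"); im=snap("scene","scene3"); w=cv2.imread("pics/w5.png")
cv2.imwrite("pics/m3.png",np.hstack([cv2.resize(im[130:230,240:370],(390,300),interpolation=3),cv2.resize(w[50:350,120:520],(400,300))]))
E
```

```text
eef_pos: [537.2, 14.9, 126.6]
wrist_force: [3.4, -1.5, 3.6]
grip_force: 29.9
```

View pics/m3.png

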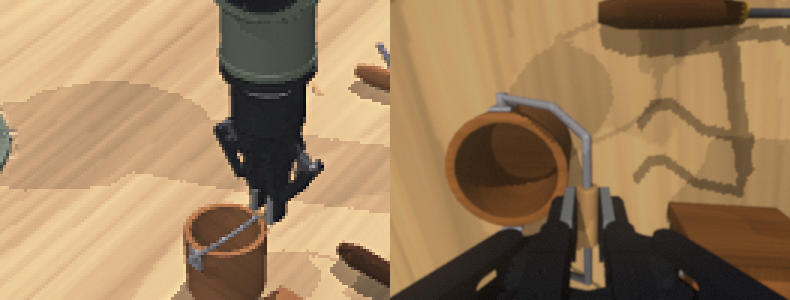

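```bash
python3 - <<'E'
from h import *
W=lambda x,y:(120+x-390,50+y)
X=np.array([onz("w5",W(*p),80) for p in((446,160),(490,226),(452,190),(458,133),(571,150))]);print(X.round(1))
from scipy.optimize import least_squares
f=least_squares(lambda c:np.hypot(*(X[:,:2]-c[:2]).T)-46,[478,22]);print(f.x,f.fun)
print("piv", onz("w5",W(503,100),72), "foot left bottom?")
S=lambda x,y:(240+x/3,130+y/3)
print("rim scene",[onz("scene3",S(*p),80).round(1) for p in((184,232),(267,232),(226,203))],"grip",onz("scene3",S(268,213),142))
E
```

```text
[[436.5  37.2  80. ]
 [455.3 -20.9  80. ]
 [434.2  13.3  80. ]
 [450.6  55.8  80. ]
 [527.7  33.   80. ]]
[480.34463862  19.92816412] [1.13547977 1.90900291 0.60159682 0.59775587 3.1453793 ]
piv [484.61264161  73.57640259  72.        ] foot left bottom?
rim scene [array([443.1,  -6.6,  80. ]), array([518.6,  42.5,  80. ]), array([453. ,  59.7,  80. ])] grip [543.24759814   6.82235171 142.        ]
```

```bash
python3 inch.py '0 -6.2 -5.2 0 0 0 8;0 -6.6 -4.4 0 0 0 8;0 -7 -3.9 0 0 0 8;0 -7.3 -3 0 0 0 8;0 0 0 0 0 0 8'; python3 inch.py '0 -7.5 -2.4 0 0 0 8;0 -7.7 -1.7 0 0 0 8;0 -7.8 -1 0 0 0 8;0 -6 0 0 0 0 8;0 0 0 0 0 0 8;0 0 0 0 0 0 8'; python3 - <<'E'
from h import *
snap("wrist","w6"); im=snap("scene","scene4"); sd=snap("side","side4");w=cv2.imread("pics/w6.png")
c=lambda im,x,y,w,h,W,H:cv2.resize(im[y:y+h,x:x+w],(W,H),interpolation=3)
cv2.imwrite("pics/m4.png",np.vstack([np.hstack([c(im,240,130,130,100,390,300),c(sd,260,170,133,100,400,300)]),c(w,80,20,632-80,210,790,300)]))
E
```

```text
time: 11.5
eef_pos: [509.0, 18.4, 143.7]
tcp_rot: [3.142, 0.0, 1.442]
wrist_force: [1.3, -2.0, 4.6]
opening: 10.8
grip_force: 30.0
time: 12.1
eef_pos: [481.1, 21.8, 149.1]
tcp_rot: [3.14, 0.001, 1.442]
wrist_force: [0.1, -4.7, 18.5]
opening: 11.0
grip_force: 31.3
```

View pics/m4.png

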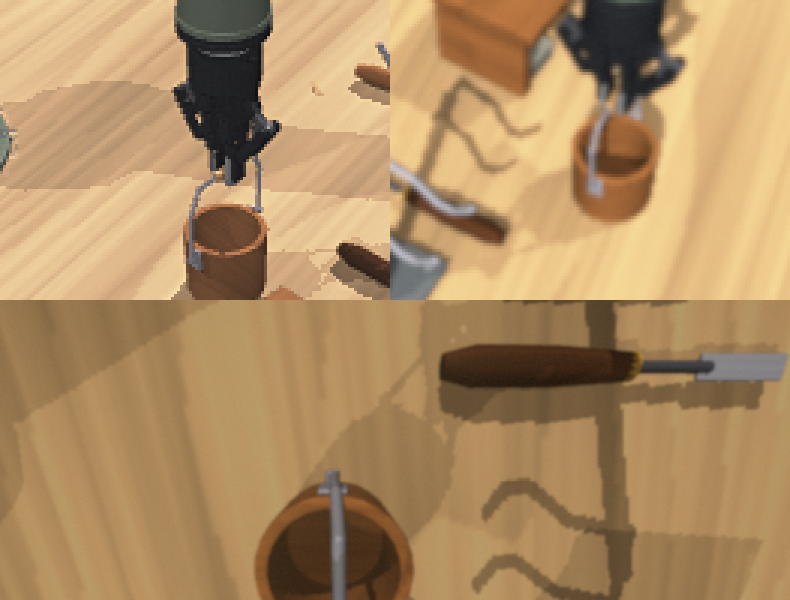

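The bail is upright and the pail still stands, with a slight downward press of 18 N. I'll lift.

```bash
python3 inch.py '0 0 -1.5 0 0 0 8;0 0 0 0 0 0 8;0 0 0 0 0 0 8' 60; python3 inch.py '0 0 -1 0 0 0 8;0 0 -1 0 0 0 8;0 0 0 0 0 0 8;0 0 0 0 0 0 8'; python3 inch.py '0 0 -3 0 0 0 8;0 0 -5 0 0 0 8;0 0 -10 0 0 0 8;0 0 -20 0 0 0 8;0 0 -20 0 0 0 8;0 0 -20 0 0 0 8;0 0 -15 0 0 0 8;0 0 0 0 0 0 8;0 0 0 0 0 0 8'; python3 - <<'E'
from h import *
# stand: measure from earlier
plan([435,285,240],1.571-.19,10)
E
```

```text
time: 12.55
eef_pos: [480.6, 22.3, 149.5]
tcp_rot: [-3.141, 0.0, 1.442]
wrist_force: [-0.0, 0.5, 0.9]
opening: 9.8
grip_force: 59.1
time: 12.95
eef_pos: [481.2, 22.2, 151.6]
tcp_rot: [-3.141, 0.0, 1.442]
wrist_force: [0.1, -0.2, -3.0]
opening: 9.5
grip_force: 58.6
time: 13.85
eef_pos: [481.2, 22.1, 244.8]
tcp_rot: [3.141, 0.0, 1.442]
wrist_force: [-0.1, -0.8, -4.9]
opening: 9.6
grip_force: 58.8
10 x [25.25 -8.66  0.47] [0.0001 0.     0.0061]
```

```bash
python3 inch.py '20 -10 -10 0 0 0 8;35 -10 -10 0 0 0 8;35 -10 -10 0 0 0 8;30 -10 -10 0 0 0 8;10 -5 -10 0 0 0 8;0 0 0 0 0 0 8;0 0 0 0 0 0 8'; python3 - <<'E'
from h import *
snap("wrist","w7")
E
python3 inch.py '0 0 -10 0 0 -0.03 8;20 0 0 0 0 -0.03 8;25 0 0 0 0 0 8;20 0 0 0 0 0 8;5 0 0 0 0 0 8;0 0 0 0 0 0 8;0 0 0 0 0 0 8'; python3 - <<'E'
from h import *
snap("wrist","w8")
a=cv2.imread("pics/w7.png");b=cv2.imread("pics/w8.png")
cv2.imwrite("pics/m5.png",np.vstack([a[0:300,240:],b[0:300,240:]]))
cv2.imwrite("pics/m5.png",np.hstack([a[0:400,240:],b[0:400,240:]]))
E
```

```text
time: 14.55
eef_pos: [453.3, 156.0, 294.0]
tcp_rot: [-3.141, 0.001, 1.441]
wrist_force: [-0.2, -0.8, -4.7]
opening: 9.8
grip_force: 58.8
time: 15.3
eef_pos: [459.0, 225.2, 304.2]
tcp_rot: [-3.141, 0.001, 1.5]
wrist_force: [-0.4, -0.3, -4.4]
opening: 9.5
grip_force: 58.9
```

View pics/m5.png

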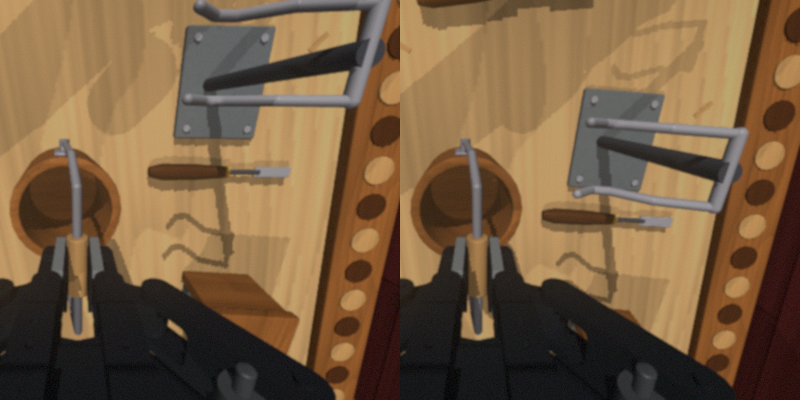

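The two wrist views show the prong tips at (187,99) and (202,7) in the first, and (578,194) and (591,122) in the second. The cross-bar corners are visible too.

```bash
python3 - <<'E'
from h import *
A=lambda x,y:("w7",(240+x,y)); B=lambda x,y:("w8",(x-160,y))
for n,p,q in(("tipR",(187,99),(577,194)),("tipL",(202,7),(591,122)),("barR",(354,101),(717,209)),("barL",(386,3),(745,132)),("foot",(209,86),(601,143))):
    print(n,[np.round(v,1) for v in tri(A(*p),B(*q))])
print("plate",[onz("w7",(240+x,y),12).round(1) for x,y in((188,25),(175,138),(252,140),(275,27))],[onz("w8",(x-160,y),12).round(1) for x,y in((584,89),(568,187),(640,192),(664,95))])
o=onz
# crown grip in w8
for z in(312,316,320): print("grip w8",onz("w8",(477-160,266),z).round(1))
E
```

```text
tipR [array([542.6, 230.9, 225.7]), array([0.1, 0.1])]
tipL [array([553.9, 288. , 221.3]), array([0.7, 0.7])]
barR [array([648.8, 215.1, 239.7]), array([0.4, 0.4])]
barL [array([668. , 272.8, 229.5]), array([0.1, 0.1])]
foot [array([651.4, 242.2,  16.1]), array([0.6, 0.6])]
plate [array([625.1, 322.9,  12. ]), array([604.1, 175.3,  12. ]), array([719.2, 157.3,  12. ]), array([741.1, 305.2,  12. ])] [array([622.7, 322.1,  12. ]), array([603.4, 174.4,  12. ]), array([721.2, 157.5,  12. ]), array([740.8, 305.4,  12. ])]
grip w8 [458.4 221.1 312. ]
grip w8 [458.6 223.5 316. ]
grip w8 [458.8 225.9 320. ]
```

```bash
python3 - <<'E'
from h import *
plan([461,272,243],1.42,3)
E
python3 inch.py '16 0 20 0 0 0.027 8;16 0 20 0 0 0.027 8;16 0 21 0 0 0.026 8;0 0 0 0 0 0 8;0 0 0 0 0 0 8'; python3 - <<'E'
from h import *
plan([573.5,255.5,243],1.42,7)
E
```

```text
3 x [15.58 -0.84 20.47] [-0.0001  0.0003  0.0268]
time: 15.85
eef_pos: [463.4, 273.5, 243.5]
tcp_rot: [-3.141, 0.001, 1.422]
wrist_force: [-0.3, -0.5, -3.8]
opening: 9.5
grip_force: 59.2
7 x [-0.2  15.93  0.07] [-0.0001  0.0001  0.0003]
```

```bash
python3 inch.py '0 10 0 0 0 0 8;0 16 0 0 0 0 8;0 20 0 0 0 0 8;0 20 0 0 0 0 8;0 20 0 0 0 0 8;-1 16 0 0 0 0 8;-0.5 9 0 0 0 0 8;0 0 0 0 0 0 8;0 0 0 0 0 0 8;0 0 0 0 0 0 8'; python3 - <<'E'
from h import *
w=snap("wrist","w9");a=snap("side","side9");b=snap("scene","scene9")
c=lambda im,x,y,w,h,W,H:cv2.resize(im[y:y+h,x:x+w],(W,H),interpolation=3)
cv2.imwrite("pics/m6.png",np.vstack([np.hstack([c(a,200,170,133,100,400,300),c(b,330,100,133,100,400,300)]),c(w,0,0,640,240,800,300)]))
E
```

```text
time: 16.85
eef_pos: [572.3, 256.7, 244.0]
tcp_rot: [-3.141, -0.0, 1.422]
wrist_force: [-0.6, -0.8, -4.8]
opening: 9.7
grip_force: 59.2
```

View pics/m6.png

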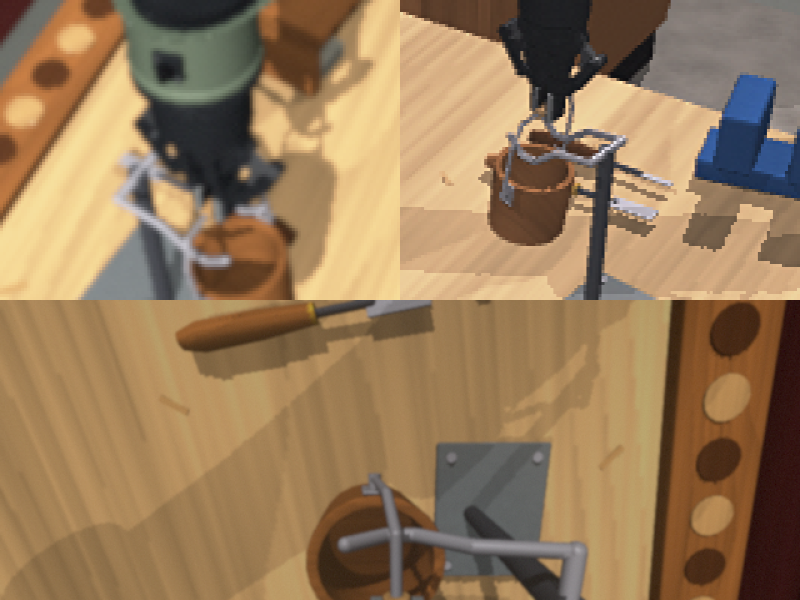

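The bail top lies across the prongs above the dips, and the pail is below them. I'll lower it.

```bash
python3 inch.py '0 0 10 0 0 0 8;0 0 10 0 0 0 8;0 0 10 0 0 0 8;0 0 6 0 0 0 8;0 0 0 0 0 0 8;0 0 0 0 0 0 8'; python3 inch.py '0 0 3 0 0 0 8;0 0 0 0 0 0 8;0 0 0 0 0 0 8';python3 inch.py '0 0 2 0 0 0 8;0 0 0 0 0 0 8;0 0 0 0 0 0 8'
```

```text
time: 17.6
eef_pos: [572.9, 256.6, 207.7]
tcp_rot: [-3.141, -0.0, 1.422]
wrist_force: [-0.3, -1.3, -4.3]
opening: 9.5
grip_force: 59.2
time: 17.9
eef_pos: [573.0, 256.5, 204.8]
tcp_rot: [3.141, -0.0, 1.422]
wrist_force: [-0.4, -0.5, -4.2]
opening: 9.6
grip_force: 59.3
time: 18.2
eef_pos: [572.9, 256.4, 202.7]
tcp_rot: [-3.142, 0.0, 1.422]
wrist_force: [1.0, -0.1, -4.0]
opening: 9.6
grip_force: 59.2
```

```bash
for i in 1 2 3; do python3 inch.py '0 0 1 0 0 0 8;0 0 0 0 0 0 8;0 0 0 0 0 0 8'|grep -E "eef|wrist"; done
```

```text
eef_pos: [572.9, 256.5, 201.7]
wrist_force: [0.1, -0.4, -4.5]
eef_pos: [573.0, 256.5, 200.7]
wrist_force: [-0.1, -0.3, -3.4]
eef_pos: [573.1, 256.5, 199.9]
wrist_force: [1.6, -0.4, -1.6]
```

```bash
python3 inch.py '0 0 0.8 0 0 0 8;0 0 0 0 0 0 8' 20; python3 inch.py '0 0 0 0 0 0 14;0 0 0 0 0 0 20;0 0 0 0 0 0 36;0 0 0 0 0 0 36;0 0 0 0 0 0 36;0 0 -10 0 0 0 36;0 0 -20 0 0 0 36;0 0 -30 0 0 0 36;0 0 -30 0 0 0 36;0 0 0 0 0 0 36'; python3 inch.py '0 0 0 0 0 0 36;0 0 0 0 0 0 36;0 0 0 0 0 0 36;0 0 0 0 0 0 36;0 0 0 0 0 0 36;0 0 0 0 0 0 36;0 0 0 0 0 0 36;0 0 0 0 0 0 36'|head -2; python3 - <<'E'
from h import *
w=snap("wrist","wa");b=snap("scene","scenea")
for i in range(4): r.capture("scene")
b2=snap("scene","sceneb"); print("motion",np.abs(b.astype(int)-b2)[100:200,330:463].max())
c=lambda im,x,y,w,h,W,H:cv2.resize(im[y:y+h,x:x+w],(W,H),interpolation=3)
cv2.imwrite("pics/m7.png",np.hstack([c(b2,340,110,100,100,400,400),c(w,200,120,240,240,400,400)]))
E
```

```text
time: 19.3
eef_pos: [573.2, 256.5, 199.5]
tcp_rot: [3.141, -0.0, 1.422]
wrist_force: [-1.6, -1.5, 5.6]
opening: 9.5
grip_force: 60.4
time: 20.3
eef_pos: [574.1, 257.5, 293.7]
tcp_rot: [3.137, -0.004, 1.422]
wrist_force: [-1.0, 0.4, 0.2]
opening: 36.1
grip_force: 0.0
time: 21.1
eef_pos: [572.9, 256.5, 288.9]
motion 58
```

View pics/m7.png

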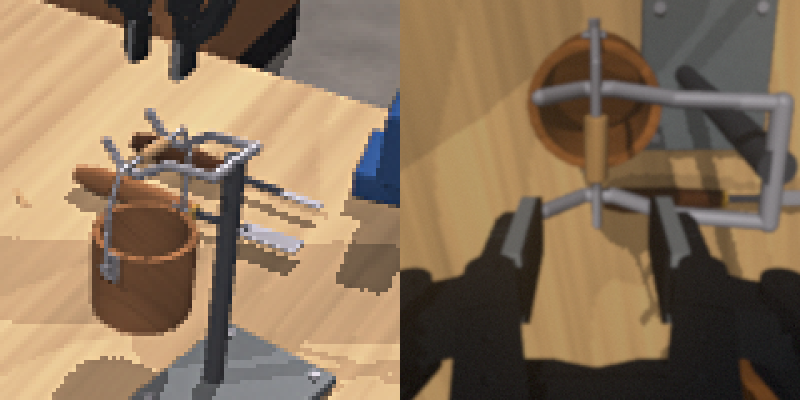

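The bail lies in both dips, with the grip centred between the prongs and the pail hanging level. I'll let it settle, then check for stillness.

```bash
Z='0 0 0 0 0 0 36'; for i in 1 2 3 4; do python3 inch.py '0 0 0 0 0 0 36;0 0 0 0 0 0 36;0 0 0 0 0 0 36;0 0 0 0 0 0 36;0 0 0 0 0 0 36;0 0 0 0 0 0 36;0 0 0 0 0 0 36;0 0 0 0 0 0 36;0 0 0 0 0 0 36;0 0 0 0 0 0 36'|head -1;done; python3 - <<'E'
from h import *
A=[snap("scene",f"t{i}").astype(float) for i in range(9)]
reg=lambda a:cv2.GaussianBlur(a,(0,0),1)[155:195,355:395]; bg=lambda a:cv2.GaussianBlur(a,(0,0),1)[205:245,440:480]
for a in A[1:]: print(np.abs(reg(a)-reg(A[0])).mean().round(2),np.abs(bg(a)-bg(A[0])).mean().round(2),cv2.phaseCorrelate(reg(A[0]).mean(2),reg(a).mean(2))[0])
E
```

```text
time: 22.45
time: 23.45
time: 24.45
time: 25.45
0.16 0.15 (0.016070209695900672, -0.0037081137870309533)
0.16 0.15 (0.010326207175673119, -0.013797971878535265)
0.16 0.15 (0.009743859074735184, -0.021686779227831465)
0.16 0.14 (0.02552471328509398, -0.0074070033997450935)
0.16 0.14 (-0.0012571261861964445, -0.010518422566082819)
0.15 0.14 (0.029403194277957567, -0.014927307625278274)
0.16 0.15 (-0.005948465160098948, 0.010320322729121756)
0.16 0.14 (-0.011896863286388282, -0.00025010255286872507)
```

Still to within camera noise, so I'm handing in.

```bash
python3 -c "
from bench import r
print(r.job_done())"
```

```text
the job is handed in; nothing more can be done
None
```

The pail hangs by its bail in the dips of both prongs, looking level and showing no motion in the camera images, and the gripper is clear; I handed the job in at about 26 s, and no verdict was returned.

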